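Take the safety cap off the benzine dispenser

ROBOT

A 6-joint arm with a two-finger parallel gripper is mounted at the origin on the work surface. World frame = base frame: x ahead of the robot, y to its left, z up, the work surface at z = 0. Lengths are in mm, angles in rad, forces in N, time in s.
With the tool pointing down it reaches from about 275 to 825 mm from the base axis. Payload 5.2 kg.
Tool frame: the origin (TCP) lies between the finger pads; the fingertips stand 17 mm ahead of it and the grasp point (between the pads) lies 2 mm behind it; z points along the fingers, y is the line along which they close (so a half turn about z gives the same grasp; the last joint's range is limited). The gripper opens to 93 mm and grips with 3 to 60 N. Pads are 15 mm wide; open, the fingers measure 128 mm over their backs; the gripper's body (75 mm by 188 mm) begins 65 mm behind the grasp point.
Start: joints at [-1.426, 0.259, 1.535, -0, 1.348, -0.203], TCP at [187.478, -517.066, 235.653] pointing down, gripper open.
Joint ranges: [-3.14, 3.14], [-0.91, 2.08], [0.19, 2.58], [-1.22, 4.36], [0.22, 2.71], [-3.12, 3.12]. Speed limits (rad/s): [2.57, 2.57, 3.14, 3.14, 3.14, 3.14].

INTERFACE

Orientations are given as a unit quaternion [w, x, y, z].
In Python, from station import arm gives the robot as it stands.
- The arm moves only by the tool send_rows, never from a script. Its argument "series" is one flat list of numbers, 6 for each row, row after row: the shift along the tool's x, y, z in m, then the turn, a rotation vector about the tool's x, y, z in degrees. A call has exactly 5 rows; each row shifts and turns the commanded pose from where the row before left it, along the tool's axes as they then stand; what a row does not reach is not made up. A row lasts 1/10 s, in which the tool goes at most 50 mm and 8.59 degrees, less where a joint would pass 70% of its speed; a pose out of reach is approached as far as the arm can. A call with a gripper value outside its range is refused whole. "fingers" is the opening, from -1 (shut) to 1 (fully open), so that 0 is half open, set as the call begins (left out, the last holds). The fingers move at their own pace and stop on an object; "grip_force" is the grip in N (left out, the last holds). Time passes only in rows, so rows that do not move let the fingers close, or fill a call up. It gives the time, the measured TCP pose, the force, the opening and the grip force at its end, in the units of the state.
- arm.get_state(): the state, without advancing time (a new reading comes with each control period).
- arm.read_camera(name): name is "scene" or "top" or "wrist"; returns a dict with "frame" (384x512x3 uint8, red, green, blue), "fx", "fy", "cx", "cy" (pixels), "k1" (the pictures are not rectified: a ray, as slopes to the right and down, at radius r is drawn at 1 + k1 r^2 times it, then the intrinsics apply), "origin" and "orientation" of the camera in the world; the wrist camera has in their place "tool_from_camera" (4x4, takes a point from camera to tool coordinates, whose origin is the TCP and whose axes are the flange's). Camera axes: x right, y down, z forward; pixel columns grow to the right and rows downward; lengths in mm; the calibration is good to about 2 mm. A picture is of the moment at which its call begins: read the wrist's pose just before it. There is no depth.
- arm.finish_job(): hands the job in; it is judged then, once.
The state is a dict: "time_s": time; "joint_pos": joint angles; "qd": joint speeds; "tau": joint torques, N m; "tool_pos": TCP position; "tcp_rot": TCP orientation; "ft_force": force on the tool from outside, world axes, zero at the start; "torque": the same for the moment, N m; "width": opening from 0.0 (shut) to 1.0 (fully open); "grasp_force": force on a finger pad.
Only numpy, scipy, OpenCV 4.12 (cv2) and the standard library are available. Lean on these libraries where they do the work, as an engineer would, in place of code of your own. Each camera call takes 0.05 s, during which the arm holds its last target. There are 200 camera calls.

TASK

Open the watchmaker's solvent dispenser: press its winged black safety cap down against the spring, turn it anticlockwise (seen from above) while it is down, and lift it off. Lower the cap into the square metal tray and leave it standing there upright, wing up, without dropping it. Do not push the lidded glass pot about.

Things in the scene. Friction and masses are not known exactly. Their poses are not given: they have to be found in the camera images.
- cap_mid (a point): Black safety cap, loose, 80 g, 56 mm high: ribbed round body 56 mm across, 28 mm high, with a grip wing on its flat top (44 long, 14 thick, 28 mm high, pale line along its top). Point on the axis, 28 mm above the underside, level with the flat top beside the wing. x along the wing, z up. Lugs at the foot along +-x, to 37 mm out. Pinch the wing, fingertips on or just above the flat top.
- dispenser: Fixed solvent dispenser, foot 116 mm across. Origin: centre of its underside. Two steel claws, 109 mm high, up to 46 mm out along its +x and -x, hold the cap's lugs. Closed: cap underside at 94 mm, wing along x, cap top at 150 mm. Press the cap 8 mm or more (aim 11), turn anticlockwise: free of the claws from 45 degrees, next stop about 140 (aim 75), then lift straight off.
- dish (a joint): Sprung pump dish under the cap, which goes down with it, in m: 0 with the cap closed, grows when pressed, 0.015 at the stop, -0.003 when the cap is off. It pushes up with 4 N at 0, 9 N at 0.011, 11 N at 0.015.
- tray_floor (a point): Square shallow aluminium tray, fixed, empty, 160 x 160 mm outside, walls 4 mm thick and 14 mm high. Point: centre of its inner floor, 4 mm above the bench; x and y along its sides.
- pot_mid (a point): Bystander: round lidded glass pot, loose, 70 mm across, 95 mm high, a small glass knob on its lid. Point half-way up on its axis. Dispenser, pot and tray stand in any order in a row; two fixed cast micrometer stands, 181 mm high, stand at least 130 mm farther out in x.
There are look-alikes about, which are no part of the job. Leave any pink or red look-alike of the dispenser alone.

How it is judged (in metres and radians):
On the way, in this order (a step that is already met when the one before it is completed fails the run):
1. the cap is held down (6 mm or more) while it is turned (12 degrees or more from closed) (value of joint dish above 0.006 m and angle between the x axis of cap_mid and the x axis of dispenser, either way round above 0.21 rad and horizontal distance between cap_mid and dispenser below 0.012 m), for 0.05 s.
2. the cap, still held by the fingers, is lowered to within 15 mm of the tray's floor (x of cap_mid in the frame of tray_floor between -0.05 and 0.05 m and y of cap_mid in the frame of tray_floor between -0.05 and 0.05 m and z of cap_mid in the frame of tray_floor below 0.043 m and contact force between the fingers and cap above 0.5 N), for 0.05 s.
At the end, for the whole second after the job is handed in: The cap stands at rest inside the tray, flat on its floor (height within 6 mm, tilt under 7 degrees, centre within 50 mm of the tray's centre along each side), wing up (x of cap_mid in the frame of tray_floor between -0.05 and 0.05 m and y of cap_mid in the frame of tray_floor between -0.05 and 0.05 m and z of cap_mid in the frame of tray_floor between 0.021 and 0.034 m and angle between cap_mid's own z axis and vertical below 0.12 rad and linear speed of cap below 0.02 m/s); the robot touches nothing.
It fails at once if the glass pot is pushed more than 25 mm or tipped over 20 degrees (distance of pot_mid from where it was at the start of the episode above 0.025 m or angle between pot_mid's own z axis and vertical above 0.35 rad).
It also fails if it takes over 43 s, if anything falls off the work surface, if the arm or the gripper's body presses on something with over 40 N, if the wrist force passes 120 N, or if a joint passes its speed limit or range.

## Working session

There is one attempt and no reset: what is moved stays moved. The work goes in short steps, Python scripts to look and compute and a tool call to move; the robot and the scene stay as the last step left them, time stands still between calls to the robot, and variables do not carry over. Pictures are saved under pics/ and viewed, at most 10 in all, crops included, and the job is handed in when it is done.

Besides the shell and the picture viewer there is one more tool, called after "Request:" in YAML: its name, and indented under it one key for each argument. send_rows: Moves the arm, as the interface text tells. Its arguments: {"type":"object","properties":{"series":{"type":"array","items":{"type":"number"}},"fingers":{"type":"number"},"grip_force":{"type":"number"}},"required":["series"]}

```bash
mkdir -p pics
cat > h.py <<'E'
import numpy as np, cv2
from station import arm
from scipy.spatial.transform import Rotation as R
def rot(q): return R.from_quat([q[1],q[2],q[3],q[0]]).as_matrix()
def cam(name):
    s=arm.get_state(); c=arm.read_camera(name)
    if 'origin' in c: c['o']=np.array(c['origin'],float); q=np.array(c['orientation'],float); c['R']=rot(q) if q.size==4 else q.reshape(3,3)
    else:
        T=np.array(c['tool_from_camera']); Rt=rot(s['tcp_rot']); c['R']=Rt@T[:3,:3]; c['o']=np.array(s['tool_pos'])+Rt@T[:3,3]
    return c
def ray(c,u,v):
    p=np.array([(u-c['cx'])/c['fx'],(v-c['cy'])/c['fy']]); x=p.copy()
    for _ in range(20): x=p/(1+c['k1']*(x@x))
    return c['R']@np.array([x[0],x[1],1])
def onz(c,u,v,z):
    d=ray(c,u,v); return c['o']+d*(z-c['o'][2])/d[2]
def proj(c,P):
    q=c['R'].T@(np.array(P,float)-c['o']); x=q[:2]/q[2]; x=x*(1+c['k1']*(x@x))
    return np.array([c['fx']*x[0]+c['cx'],c['fy']*x[1]+c['cy']])
def save(c,n,s=1,crop=None):
    f=c['frame'][...,::-1]
    if crop: f=f[crop[1]:crop[3],crop[0]:crop[2]]
    cv2.imwrite('pics/'+n,cv2.resize(f,None,fx=s,fy=s,interpolation=cv2.INTER_CUBIC))
E
python3 - <<'E'
from h import *
print(arm.get_state())
for n in('scene','top'):
    c=cam(n); save(c,n+'.png',1.5); print(n,c['o'],c['R'][:,2],c['R'][:,0])
c=cam('wrist');print(c['tool_from_camera'])
E
```

```text
{'time_s': 0.0, 'joint_pos': array([-1.42579303e+00,  2.59302017e-01,  1.53606923e+00,  1.33444144e-05,
        1.34799729e+00, -2.02772412e-01]), 'qd': array([ 1.40183830e-03, -1.04490569e-03,  1.56630507e-03, -4.98234332e-04,
        2.38187238e-04,  8.99610599e-05]), 'tau': array([ 1.47663957e-05, -4.37307358e+01, -2.84003842e+01,  7.18785566e-02,
        4.12794726e-02, -1.38015239e-04]), 'tool_pos': array([ 187.40945268, -516.54217949,  234.84529983]), 'tcp_rot': array([-8.87384838e-04,  9.84919432e-01,  1.73011343e-01,  3.21475428e-05]), 'ft_force': array([-0.66423546,  0.06714636,  0.37494456]), 'torque': array([-0.04129286,  0.00892706,  0.0021774 ]), 'grasp_force': 0.0, 'width': 0.9976666370429184}
scene [ 852.8481716  -446.76062941  906.99620679] [-0.35390384  0.51873281 -0.77824697] [8.25525943e-01 5.64363649e-01 7.67283252e-04]
top [ 399.00105717   59.32885779 1167.35383489] [ 0.09384578  0.01336899 -0.99549698] [-0.02185975 -0.99964111 -0.01548537]
[[-2.17960633e-04 -9.71669753e-01 -2.36342642e-01  6.50673672e+01]
 [ 9.99999954e-01 -1.62431830e-04 -2.54420983e-04  1.24592646e+00]
 [ 2.08823606e-04 -2.36342686e-01  9.71669744e-01 -1.48916601e+02]
 [ 0.00000000e+00  0.00000000e+00  0.00000000e+00  1.00000000e+00]]
```

View pics/scene.png

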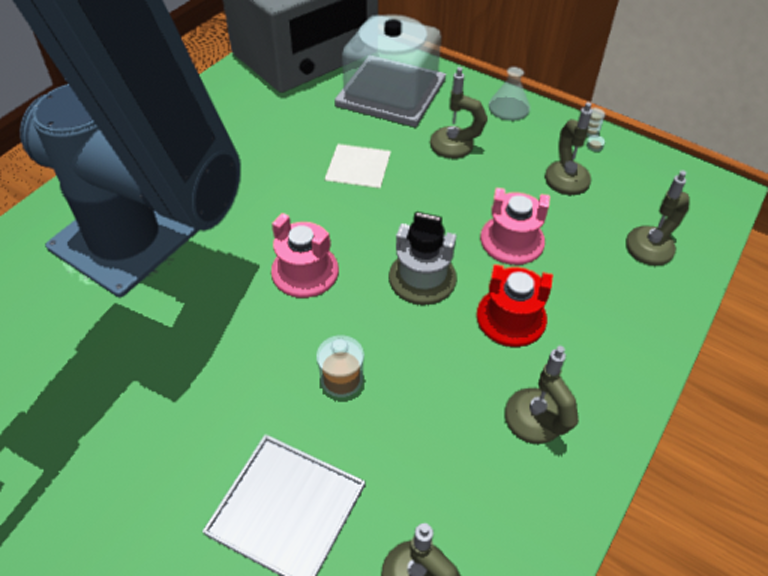

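View pics/top.png

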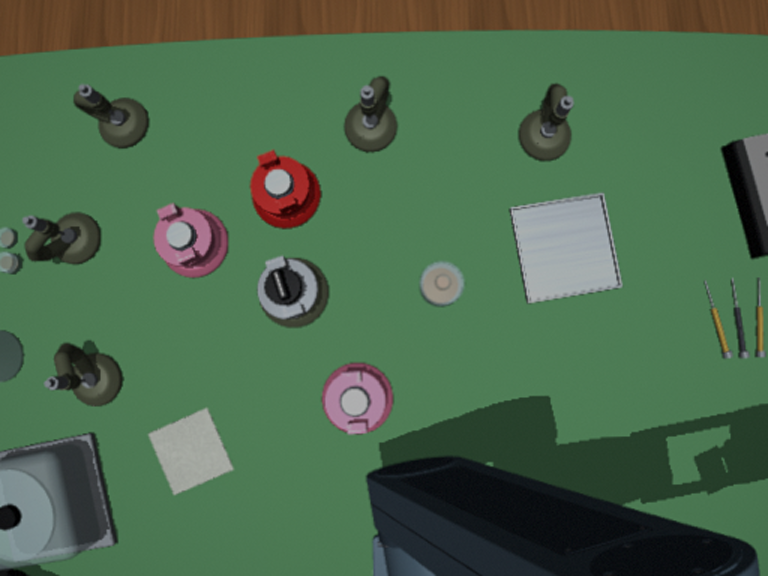

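The scene view shows the grey dispenser with the black cap at (425,250), the pot at (341,367) and the tray at (285,505). In the top view they are at (283,287), (441,284) and (565,247).

Possible confusions, in the top view:
- **Dispenser:** the pink ones at (190,240) and (357,398) and the red one at (285,190) have no black cap. I choose the grey one at (283,287).
- **Tray:** the paper at (190,450) and the cloche base at (50,500) are also square. I choose the aluminium tray at (565,247).

Run:
```python
from h import *
c=cam('top'); f=c['frame']; save(c,'crop.png',5,(160,160,230,225))
g=f.max(axis=2).astype(int)
hsv=cv2.cvtColor(f,cv2.COLOR_RGB2HSV)
# black cap
m=np.zeros(g.shape,np.uint8); m[160:225,160:230]=(g[160:225,160:230]<60)
n,l,st,ce=cv2.connectedComponentsWithStats(m)
for i in range(1,n):
    if st[i,4]>40: print('black',st[i],ce[i],onz(c,*ce[i],125))
# foot: non-green
# tray
m=((hsv[...,1]<60)&(g>110)).astype(np.uint8); m[:, :330]=0; m[:110]=0; m[215:]=0; m[:,425:]=0
cs,_=cv2.findContours(m,cv2.RETR_EXTERNAL,cv2.CHAIN_APPROX_NONE); k=max(cs,key=cv2.contourArea)
b=cv2.boxPoints(cv2.minAreaRect(k)); P=np.array([onz(c,*p,14) for p in b]); print('tray',b,P.round(1),P.mean(0),np.linalg.norm(np.diff(P,axis=0),axis=1))
d=P[1]-P[0]; print('trayang',np.degrees(np.arctan2(d[1],d[0])))
print('pot',onz(c,442/1.5,284/1.5,95),'capguess',onz(c,283/1.5,287/1.5,150))
for (u,v) in [(370,125),(545,135),(97,380),(77,237)]: print('stand',onz(c,u/1.5,v/1.5,10))
```

```text
black [176 173  26  30 445] [189.43370787 190.4494382 ] [497.92026657 218.60710296 125.        ]
black [195 174  24  39 200] [210.785 193.39 ] [490.30450577 171.22761752 125.        ]
tray [[339.968   137.824  ]
 [402.97598 126.36801]
 [414.704   190.87201]
 [351.696   202.328  ]] [[ 630.4 -137.8   14. ]
 [ 656.9 -298.5   14. ]
 [ 494.5 -318.9   14. ]
 [ 470.1 -160.1   14. ]] [ 562.98326064 -228.79903595   14.        ] [162.89445754 163.76916565 160.64839927]
trayang -80.61788745150756
pot [497.74413907 -15.93471578  95.        ] capguess [493.66954802 216.47398494 150.        ]
stand [776.33210079  90.17295867  10.        ]
stand [ 753.17091249 -203.80117617   10.        ]
stand [358.16453852 554.62031873  10.        ]
stand [600.38700405 593.82733672  10.        ]
```

View pics/crop.png

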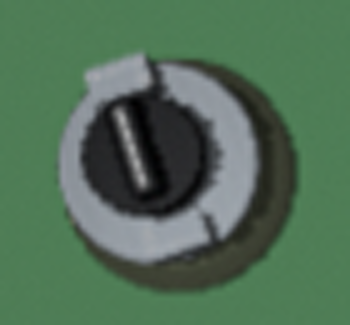

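The crop shows the black cap on the grey body. Its pale wing line runs from crop (118,107) to (148,190), and the claws are at (120,75) and (190,240). This is the right dispenser.

```bash
cat >> h.py <<'E'
def togo(P,ang=None):
    s=arm.get_state(); Rt=rot(s['tcp_rot']); a=np.degrees(np.arctan2(Rt[1,0],Rt[0,0]))
    print('tool_pos',s['tool_pos'].round(1),'xang',round(a,2),'down',Rt[:,2].round(4),'q',s['joint_pos'].round(2),'t',s['time_s'],'F',s['ft_force'].round(1),'w',s['width'].round(3),'gf',round(float(s['grasp_force']),1))
    if P is not None: print('tool shift mm',(Rt.T@(np.array(P,float)-s['tool_pos'])).round(1))
    if ang is not None: print('tool z turn deg',round(-((ang-a+90)%180-90),2))
E
python3 - <<'E'
from h import *
c=cam('top')
a=onz(c,160+118/5,160+107/5,150);b=onz(c,160+148/5,160+190/5,150);d=a-b
print(a,b,np.linalg.norm(d),np.degrees(np.arctan2(d[1],d[0])))
m=(a+b)/2; togo([m[0],m[1],300],np.degrees(np.arctan2(d[1],d[0])))
E
```

```text
[515.52080109 227.35373802 150.        ] [479.18714936 214.57816075 150.        ] 38.51427816653261 19.372608003319204Traceback (most recent call last):
  File "<stdin>", line 5, in <module>
  File "h.py", line 26, in togo
    print('tool_pos',s['tool_pos'].round(1),'xang',round(a,2),'down',Rt[:,2].round(4),'q',s['joint_pos'].round(2),'t',s['time_s'],'F',s['ft_force'].round(1),'w',s['width'].round(3),'gf',round(float(s['grasp_force']),1))
                                                                                                                                                                 ^^^^^^^^^^^^^^^^
AttributeError: 'float' object has no attribute 'round'
```

Request:
send_rows:
  series: [0.027,-0.0294,-0.0065,0,0,0,0.027,-0.0294,-0.0065,0,0,0,0.027,-0.0294,-0.0065,0,0,0,0.027,-0.0294,-0.0065,0,0,0,0.027,-0.0294,-0.0065,0,0,0]
  fingers: 0
  grip_force: 30

```text
time_s: 0.75
tool_pos: [264.6, -331.3, 268.3]
tcp_rot: [-0.0, 0.985, 0.173, 0.0]
ft_force: [0.9, -0.2, 0.3]
width: 0.615
grasp_force: 0.0
```

Request:
send_rows:
  series: [0.027,-0.0294,-0.0065,0,0,0,0.027,-0.0294,-0.0065,0,0,0,0.027,-0.0294,-0.0065,0,0,0,0.027,-0.0294,-0.0065,0,0,0,0.027,-0.0294,-0.0065,0,0,0]

```text
time_s: 1.25
tool_pos: [341.3, -147.1, 301.1]
tcp_rot: [0.0, 0.985, 0.173, 0.0]
ft_force: [0.6, -0.9, -0.7]
width: 0.5
grasp_force: 0.0
```

Request:
send_rows:
  series: [0.027,-0.0294,0,0,0,0,0.027,-0.0294,0,0,0,0,0.027,-0.0294,0,0,0,0,0.027,-0.0294,0,0,0,0,0.027,-0.0294,0,0,0,0]

```text
time_s: 1.75
tool_pos: [418.2, 37.3, 300.8]
tcp_rot: [0.0, 0.985, 0.173, 0.0]
ft_force: [0.8, -0.7, 0.0]
width: 0.502
grasp_force: 0.0
```

Request:
send_rows:
  series: [0.027,-0.0294,0,0,0,0,0.027,-0.0294,0,0,0,0,0.027,-0.0294,0,0,0,0,0.027,-0.0294,0,0,0,0,0.027,-0.0294,0,0,0,0]

```text
time_s: 2.25
tool_pos: [495.0, 221.5, 300.6]
tcp_rot: [0.0, 0.985, 0.173, -0.0]
ft_force: [0.0, -0.5, 0.5]
width: 0.499
grasp_force: 0.0
```

```bash
sed -i "s/s\['width'\].round(3)/round(float(s['width']),3)/" h.py
python3 - <<'E'
from h import *
togo([497.4,221,300],19.4)
c=cam('wrist'); p=proj(c,[497.4,221,150]); print(p)
x0,y0=max(0,int(p[0])-100),max(0,int(p[1])-80); print(x0,y0); save(c,'w1.png',3.5,(x0,y0,x0+200,y0+160))
E
```

```text
tool_pos [495.  221.5 300.6] xang 19.94 down [-0.e+00 -1.e-04 -1.e+00] q [ 0.22  0.21  1.44 -0.    1.49  1.44] t 2.25 F [ 0.  -0.5  0.5] w 0.499 gf 0.0
tool shift mm [2.1 1.3 0.6]
tool z turn deg 0.54
[255.94112845 182.7267911 ]
155 102
```

View pics/w1.png

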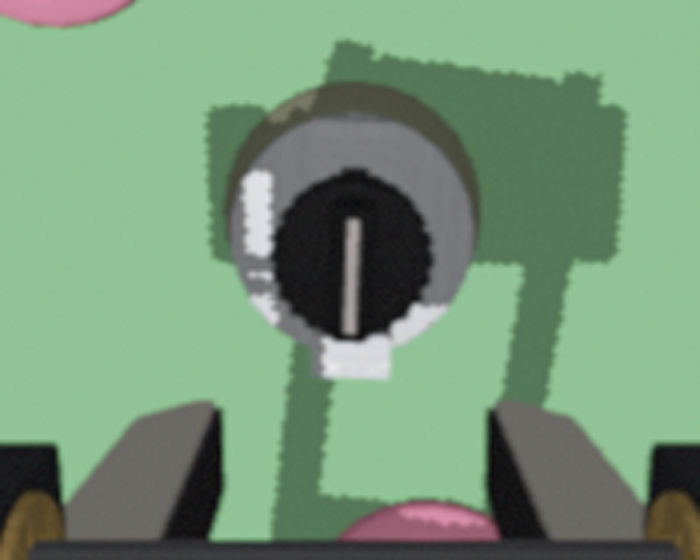

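The wrist view shows the wing's pale line almost vertical, from (353,220) to (350,333) in the crop, with the claw below it at (357,358).

Run:
```python
from h import *
c=cam('wrist')
a=onz(c,155+353/3.5,102+220/3.5,150);b=onz(c,155+350/3.5,102+333/3.5,150);d=a-b
# circle of flat top (z=122) centre in crop ~(353,257) radius ~78
e=onz(c,155+275/3.5,102+255/3.5,122);f=onz(c,155+433/3.5,102+255/3.5,122)
print(a,b,np.linalg.norm(d),np.degrees(np.arctan2(d[1],d[0])),'body',(e+f)/2,np.linalg.norm(e-f))
m=(a+b)/2;print(m); togo([m[0],m[1],142],np.degrees(np.arctan2(d[1],d[0])))
```

```text
[517.51770097 233.14754965 150.        ] [483.78023544 221.83652098 150.        ] 35.58308516111378 18.534556670351872 body [502.72714278 227.5121835  122.        ] 53.068373369454804
[500.64896821 227.49203531 150.        ]
tool_pos [495.6 223.5 299.7] xang 20.15 down [-6.0e-04  1.5e-03 -1.0e+00] q [0.22 0.21 1.44 0.   1.49 1.44] t 2.35 F [0.2 0.1 0.7] w 0.499 gf 0.0
tool shift mm [  6.2  -1.7 157.7]
tool z turn deg 1.62
```

Request:
send_rows:
  series: [0.004,-0.001,0.02,0,0,0.5,0,0,0.025,0,0,0.5,0,0,0.025,0,0,0,0,0,0.02,0,0,0,0,0,0,0,0,0]

```text
time_s: 2.85
tool_pos: [496.0, 220.9, 207.8]
tcp_rot: [0.0, 0.986, 0.164, -0.003]
ft_force: [-0.7, -1.2, -0.5]
width: 0.497
grasp_force: 0.0
```

Run:
```python
from h import *
c=cam('wrist'); c=cam('wrist'); p=proj(c,[499,224.5,150]); print(p)
x0,y0=max(0,int(p[0])-100),max(0,int(p[1])-80); print(x0,y0); save(c,'w2.png',3.5,(x0,y0,x0+200,y0+160))
f=c['frame']; g=f.min(axis=2); 
blk=(f.max(axis=2)<70).astype(np.uint8)
w=np.zeros_like(blk); X,Y=int(p[0]),int(p[1]); 
w[Y-40:Y+40,X-15:X+15]=g[Y-40:Y+40,X-15:X+15]>90
n,l,st,ce=cv2.connectedComponentsWithStats(w)
for i in range(1,n):
    if st[i,4]>15: 
        ys,xs=np.where(l==i); A=onz(c,xs[ys==ys.min()].mean(),ys.min(),150);B=onz(c,xs[ys==ys.max()].mean(),ys.max(),150); d=A-B
        print(st[i],ce[i],onz(c,*ce[i],150),np.linalg.norm(d),np.degrees(np.arctan2(d[1],d[0])))
togo([499,224.5,142],19)
```

```text
[251.05592986 205.87537915]
151 125
[251 184   6  46 225] [253.27111111 206.48888889] [499.08562093 222.7264638  150.        ] 36.215542302575834 18.153116829939673
[236 221  30  24 481] [250.94802495 235.25987526] [476.01159049 216.82746829 150.        ] 23.16694886109529 52.15213279091685
tool_pos [498.1 221.5 211. ] xang 18.9 down [-4.e-04 -3.e-04 -1.e+00] q [ 0.21  0.27  1.58 -0.    1.29  1.45] t 2.95 F [-0.9 -0.2 -0. ] w 0.5 gf 0.0
tool shift mm [ 1.8 -2.5 69. ]
tool z turn deg -0.1
```

View pics/w2.png

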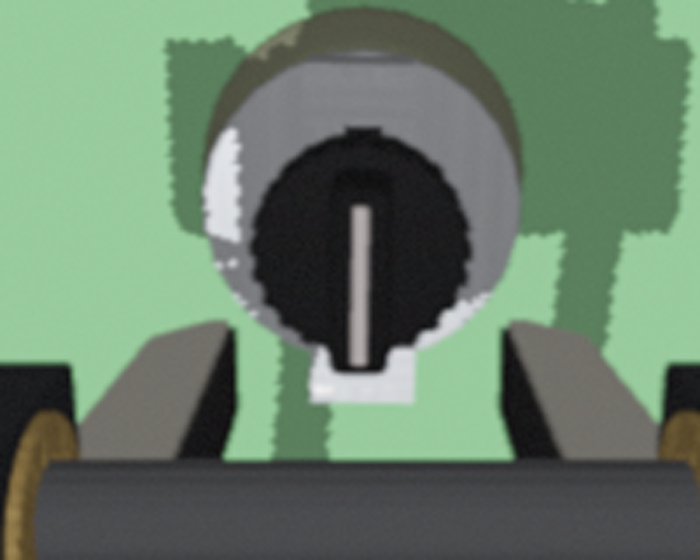

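The wing line is centred at (360,287) in the crop, about 1 mm left of the finger mid-line at x≈368. Wing and fingers are parallel, so I go down and close.

Request:
send_rows:
  series: [0.0015,-0.001,0.02,0,0,0.4,0,0,0.02,0,0,0,0,0,0.02,0,0,0,0,0,0.01,0,0,0,0,0,0,0,0,0]

```text
time_s: 3.45
tool_pos: [499.4, 223.3, 140.7]
tcp_rot: [0.0, 0.987, 0.161, -0.0]
ft_force: [-0.9, -0.3, -0.2]
width: 0.502
grasp_force: 0.0
```

Request:
send_rows:
  series: [0,0,0,0,0,0,0,0,0,0,0,0,0,0,0,0,0,0,0,0,0,0,0,0,0,0,0,0,0,0]
  fingers: -1
  grip_force: 35

```text
time_s: 3.95
tool_pos: [499.4, 223.6, 141.1]
tcp_rot: [-0.0, 0.987, 0.161, 0.0]
ft_force: [-0.1, -0.3, 0.9]
width: 0.151
grasp_force: 35.0
```

Request:
send_rows:
  series: [0,0,0,0,0,0,0,0,0,0,0,0,0,0,0,0,0,0,0,0,0,0,0,0,0,0,0,0,0,0]

```text
time_s: 4.45
tool_pos: [499.4, 223.6, 140.8]
tcp_rot: [-0.0, 0.987, 0.161, 0.0]
ft_force: [-0.4, 1.4, 3.1]
width: 0.15
grasp_force: 35.0
```

Gripped: 0.15 of 93 mm is the 14 mm wing. Now press.

Request:
send_rows:
  series: [0,0,0.003,0,0,0,0,0,0.003,0,0,0,0,0,0.003,0,0,0,0,0,0.003,0,0,0,0,0,0,0,0,0]

```text
time_s: 4.95
tool_pos: [499.5, 223.6, 128.8]
tcp_rot: [-0.0, 0.987, 0.161, 0.0]
ft_force: [-1.3, 0.3, 7.9]
width: 0.15
grasp_force: 35.0
```

Request:
send_rows:
  series: [0,0,0,0,0,-7.5,0,0,0,0,0,-7.5,0,0,0,0,0,-7.5,0,0,0,0,0,-7.5,0,0,0,0,0,-7.5]

```text
time_s: 5.45
tool_pos: [500.2, 223.6, 129.4]
tcp_rot: [0.0, 0.882, 0.472, 0.001]
ft_force: [-0.2, 0.4, 7.9]
width: 0.147
grasp_force: 35.0
```

Request:
send_rows:
  series: [0,0,0,0,0,-7.5,0,0,0,0,0,-7.5,0,0,0,0,0,-7.5,0,0,0,0,0,-7.5,0,0,0,0,0,-7.5]

```text
time_s: 5.95
tool_pos: [500.2, 223.7, 129.4]
tcp_rot: [0.001, 0.683, 0.73, 0.001]
ft_force: [0.1, 0.3, 7.8]
width: 0.151
grasp_force: 35.0
```

Run:
```python
from h import *
togo([499.4,223.6,129],93.5)
print(arm.get_state()['torque'])
```

```text
tool_pos [500.2 223.7 129.4] xang 93.83 down [ 2.4e-03  5.0e-04 -1.0e+00] q [ 0.22  0.35  1.69 -0.    1.1   0.15] t 5.95 F [0.1 0.3 7.8] w 0.151 gf 35.0
tool shift mm [ 0.  -0.8  0.4]
tool z turn deg 0.33
[ 0.03766979 -0.03007585 -0.04734838]
```

Request:
send_rows:
  series: [0,0,-0.005,0,0,0,0,0,-0.01,0,0,0,0,0,-0.01,0,0,0,0,0,-0.01,0,0,0,0,0,-0.01,0,0,0]

```text
time_s: 6.45
tool_pos: [498.7, 223.4, 173.9]
tcp_rot: [-0.0, 0.685, 0.729, -0.001]
ft_force: [0.1, -0.9, -1.7]
width: 0.15
grasp_force: 35.0
```

Request:
send_rows:
  series: [0,0,-0.02,0,0,0,0,0,-0.02,0,0,0,0,0,-0.02,0,0,0,0,0,-0.01,0,0,0,0,0,0,0,0,0]

```text
time_s: 6.95
tool_pos: [499.9, 223.7, 245.2]
tcp_rot: [0.001, 0.685, 0.729, 0.001]
ft_force: [-0.9, -0.7, -1.1]
width: 0.145
grasp_force: 35.0
```

Run:
```python
from h import *
togo([563,-229,245],93.5)
c=cam('wrist'); save(c,'w3.png',1.2)
```

```text
tool_pos [499.9 223.7 245.2] xang 93.53 down [ 2.8e-03  6.0e-04 -1.0e+00] q [ 0.22  0.25  1.53 -0.    1.36  0.16] t 6.95 F [-0.9 -0.7 -1.1] w 0.145 gf 35.0
tool shift mm [-4.557e+02  3.510e+01  1.000e-01]
tool z turn deg 0.03
```

View pics/w3.png

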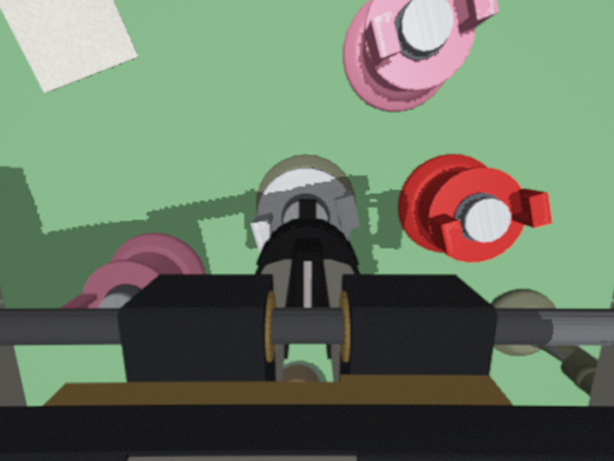

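The cap is off and held in the fingers at (307,255); the dispenser below is empty. Carry it to the tray.

Request:
send_rows:
  series: [-0.02,0.0015,0,0,0,0,-0.035,0.003,0,0,0,0,-0.038,0.003,0,0,0,0,-0.038,0.003,0,0,0,0,-0.038,0.003,0,0,0,0]

```text
time_s: 7.5
tool_pos: [522.3, 54.4, 242.1]
tcp_rot: [-0.001, 0.685, 0.729, -0.001]
ft_force: [0.6, 0.4, -1.4]
width: 0.146
grasp_force: 35.0
```

Request:
send_rows:
  series: [-0.038,0.003,0,0,0,0,-0.038,0.003,0,0,0,0,-0.038,0.003,0,0,0,0,-0.038,0.003,0,0,0,0,-0.038,0.003,0,0,0,0]

```text
time_s: 8.0
tool_pos: [549.0, -134.3, 242.0]
tcp_rot: [-0.001, 0.685, 0.728, -0.0]
ft_force: [0.1, 0.1, -0.7]
width: 0.148
grasp_force: 35.0
```

Request:
send_rows:
  series: [-0.038,0.003,0,0,0,0,-0.035,0.0025,0,0,0,0,-0.02,0.001,0,0,0,0,-0.004,0,0,0,0,0,0,0,0,0,0,0]

```text
time_s: 8.5
tool_pos: [561.8, -228.9, 242.7]
tcp_rot: [-0.001, 0.685, 0.728, 0.0]
ft_force: [-0.3, 0.5, -1.0]
width: 0.147
grasp_force: 35.0
```

Run:
```python
from h import *
togo([563,-229,51],93.5)
c=cam('wrist'); f=c['frame']; save(c,'w4.png',1.2)
c=cam('top'); save(c,'t2.png',1.5)
```

```text
tool_pos [ 561.8 -228.9  242.7] xang 93.49 down [-0.0015  0.0017 -1.    ] q [-0.57  0.36  1.38  0.    1.41 -0.63] t 8.5 F [-0.3  0.5 -1. ] w 0.147 gf 35.0
tool shift mm [ -0.5   1.4 191.7]
tool z turn deg -0.01
```

View pics/w4.png

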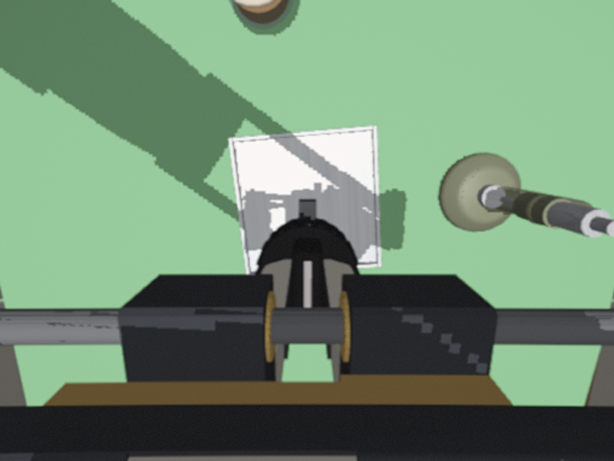

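The wrist view shows the cap above the tray, with tray corners at (230,139), (377,126) and (380,265), and the stand well clear to the right at (480,190).

Run:
```python
from h import *
c=cam('wrist')
a=onz(c,230/1.2,139/1.2,14);b=onz(c,380/1.2,265/1.2,14);e=onz(c,377/1.2,126/1.2,14)
print(a,b,e,(a+b)/2,np.linalg.norm(a-e),np.linalg.norm(b-e)); togo([*((a+b)/2)[:2],51])
```

```text
[ 475.00320624 -160.17499161   14.        ] [ 652.7132879  -292.79081887   14.        ] [ 631.67887962 -136.94659964   14.        ] [ 563.85824707 -226.48290524   14.        ] 158.38820922223917 157.25732732843178
tool_pos [ 562.2 -227.7  243.7] xang 93.62 down [-3.e-04  8.e-04 -1.e+00] q [-0.57  0.36  1.38  0.    1.41 -0.63] t 8.65 F [ 0.2  0.  -0.8] w 0.152 gf 35.0
tool shift mm [  0.9   1.8 192.7]
```

Request:
send_rows:
  series: [0,0.001,0.03,0,0,0,0,0,0.03,0,0,0,0,0,0.03,0,0,0,0,0,0.03,0,0,0,0,0,0.03,0,0,0]

```text
time_s: 9.15
tool_pos: [563.5, -227.7, 93.2]
tcp_rot: [0.0, 0.684, 0.729, 0.0]
ft_force: [0.3, -1.1, -0.7]
width: 0.151
grasp_force: 35.0
```

Request:
send_rows:
  series: [0,0,0.015,0,0,0,0,0,0.012,0,0,0,0,0,0.008,0,0,0,0,0,0.003,0,0,0,0,0,0,0,0,0]

```text
time_s: 9.65
tool_pos: [563.5, -229.3, 56.0]
tcp_rot: [0.0, 0.685, 0.729, 0.0]
ft_force: [0.9, -0.7, -1.0]
width: 0.149
grasp_force: 35.0
```

Request:
send_rows:
  series: [0,0,0.001,0,0,0,0,0,0.001,0,0,0,0,0,0.001,0,0,0,0,0,0,0,0,0,0,0,0,0,0,0]

```text
time_s: 10.15
tool_pos: [563.3, -229.5, 52.8]
tcp_rot: [0.0, 0.685, 0.728, 0.0]
ft_force: [0.8, -0.1, -0.1]
width: 0.147
grasp_force: 35.0
```

Request:
send_rows:
  series: [0,0,0.001,0,0,0,0,0,0,0,0,0,0,0,0.0005,0,0,0,0,0,0,0,0,0,0,0,0,0,0,0]

```text
time_s: 10.65
tool_pos: [563.2, -229.4, 51.1]
tcp_rot: [-0.0, 0.685, 0.729, 0.0]
ft_force: [-0.7, 0.7, 0.8]
width: 0.146
grasp_force: 35.0
```

Request:
send_rows:
  series: [0,0,0.0007,0,0,0,0,0,0,0,0,0,0,0,0.0005,0,0,0,0,0,0,0,0,0,0,0,0,0,0,0]

```text
time_s: 11.15
tool_pos: [563.3, -229.5, 50.8]
tcp_rot: [0.0, 0.685, 0.729, 0.0]
ft_force: [-2.4, 1.4, 6.6]
width: 0.146
grasp_force: 35.0
```

The cap is on the floor. Release.

Request:
send_rows:
  series: [0,0,-0.0005,0,0,0,0,0,0,0,0,0,0,0,0,0,0,0,0,0,0,0,0,0,0,0,0,0,0,0]
  fingers: 0

```text
time_s: 11.65
tool_pos: [563.2, -229.4, 50.3]
tcp_rot: [-0.0, 0.685, 0.729, -0.0]
ft_force: [-0.6, 0.3, -0.1]
width: 0.489
grasp_force: 0.0
```

Request:
send_rows:
  series: [0,0,-0.01,0,0,0,0,0,-0.03,0,0,0,0,0,-0.04,0,0,0,0,0,-0.04,0,0,0,0,0,-0.03,0,0,0]

```text
time_s: 12.15
tool_pos: [563.9, -229.7, 204.1]
tcp_rot: [0.002, 0.685, 0.729, 0.0]
ft_force: [-0.2, 0.2, -0.5]
width: 0.498
grasp_force: 0.0
```

Run:
```python
from h import *
c=cam('wrist');c=cam('wrist'); save(c,'w5.png',1.2); togo(None)
p=proj(c,[563,-229,32]); print(p*1.2)
c=cam('top'); print(proj(c,[498,-16,95])*1.5)
g=c['frame']; save(c,'t3.png',1.5)
```

```text
tool_pos [ 565.7 -230.9  206.9] xang 93.53 down [ 0.009  -0.0057 -0.9999] q [-0.57  0.38  1.43  0.    1.32 -0.63] t 12.25 F [0.4 0.6 0.8] w 0.498 gf 0.0
[302.15035562 211.24116161]
[442.03815689 283.83033519]
```

View pics/w5.png

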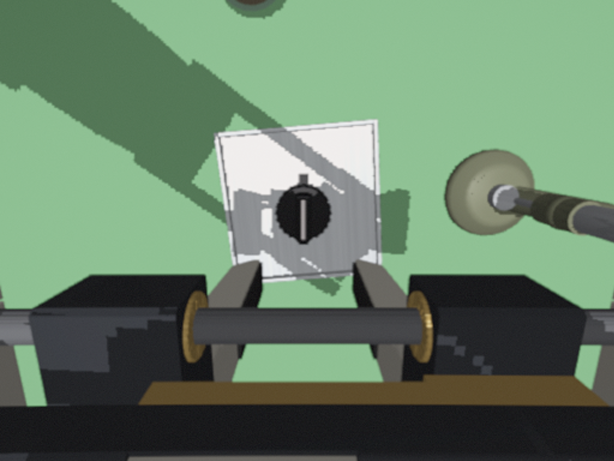

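The cap stands upright at (303,213), near the middle of the tray, and the gripper is clear of it. Hand in.

```bash
python3 -c "
from station import arm
print(arm.finish_job())"
```

```text
the job is handed in; nothing more can be done
None
```

The cap was pressed, turned about 75° anticlockwise and lifted off, and it now stands upright, wing up, near the middle of the tray; the job was handed in at about 12 s, and the hand-in gave no verdict.

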